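# Pack the washed cookie stamps into their round tin

### The arm

A 6-joint arm with a two-finger parallel gripper is mounted at the origin on the work surface. World frame = base frame: x ahead of the robot, y to its left, z up, the work surface at z = 0. Lengths are in m, angles in degrees, forces in N, time in s.
With the tool pointing down it reaches from about 0.35 to 0.725 m from the base axis. Payload 4.3 kg.
Tool frame: the origin (TCP) lies between the finger pads; the fingertips stand 22 mm ahead of it and the grasp point (between the pads) lies 3 mm ahead of it; z points along the fingers, y is the line along which they close (so a half turn about z gives the same grasp; the last joint's range is limited). The gripper opens to 85 mm and grips with 20 to 120 N. Pads are 22 mm wide; open, the fingers measure 114 mm over their backs; the gripper's body (76 mm by 85 mm) begins 54 mm behind the grasp point. The pads swing forward as they close: fully open they stand 13 mm farther back than shut.
Start: joints at [-69.46, 21.618, 4.641, 73.018, 0, 83.68], TCP at [0.26, -0.513, 0.253] pointing down, gripper open.
Joint ranges: [-156.06, 156.06], [-48.1, 94.91], [-58.44, 69.94], [-101.28, 121.22], [-78.64, 73.56], [-180, 180]. Speed limits (degrees/s): [147.25, 147.25, 180, 180, 180, 180].

### API

Orientations are given as [roll, pitch, yaw] about the fixed x, y, z axes, in that order (R = Rz(yaw) Ry(pitch) Rx(roll)).
In Python, from plant import manip, optics, order gives the robot as it stands. Calls block until the motion is done:
- manip.move_ptp(position, orientation): joint-space move of the TCP to a pose.
- manip.servo_line(position, orientation=None, rate=0.15, threshold=None): straight line of the TCP; orientation=None keeps the orientation; rate is the mean speed in m/s. With threshold (N) it stops when the force on the tool has changed by that much, and returns True; else False.
- manip.move_j(angles): joint-space move.
- manip.set_gripper(opening, f_grip=None): finger opening in m; f_grip is the grip in N (None keeps the last); returns when the fingers have stopped.
- manip.wait(seconds).
- manip.inverse_kinematics(position, orientation): joint angles nearest the present ones, or None.
- manip.observe(): the state.
- optics.snapshot(name): name is "scene" or "top" or "wrist"; returns a dict with "img" (420x560x3 uint8, red, green, blue), "range_z" (420x560 float32, m along the optical axis (not along the pixel's ray), 0 where there is no reading), "camera_matrix" (3x3 intrinsics, pixels), "dist" ([k1, k2, p1, p2, k3] as OpenCV has them; the pictures are not rectified), "extrinsics" (4x4, takes a point from camera to world coordinates); the wrist camera has in their place "T_tool_cam" (4x4, takes a point from camera to tool coordinates, whose origin is the TCP and whose axes are the flange's). Camera axes: x right, y down, z forward; pixel columns grow to the right and rows downward; lengths in m; the calibration is good to about 2 mm. A picture is of the moment at which its call begins: read the wrist's pose just before it.
A pose or a line that the arm cannot do raises manip.MotionError and nothing moves.
- order.sign_off(): hands the job in; it is judged then, once.
The state is a dict: "clock": time; "joint_positions": joint angles; "qvel": joint speeds; "joint_torque": joint torques, N m; "tool_pos": TCP position; "orientation": TCP orientation; "force": force on the tool from outside, world axes, zero at the start; "wrist_torque": the same for the moment, N m; "grip_width": finger opening in m; "grasp_force": force on a finger pad.
Only numpy, scipy, OpenCV 4.12 (cv2) and the standard library are available. Lean on these libraries where they do the work, as an engineer would, in place of code of your own. Each camera call takes 0.05 s, during which the arm holds its last target. There are 200 camera calls.

### The job

Put the two washed cookie stamps from the slanted drying rack away in the round tin with the other five, so that all seven stand flat on its floor, handles up, six round one in the middle. One of the five has drifted along the wall and takes up the gap, so shift it to make room. Keep the clean stamps off the tablecloth, and leave the lid, the mooncake press and the gift box where they are.

Things in the scene. Friction and masses are not known exactly. Their poses are not given: they have to be found in the camera images.
- tin: open round red biscuit tin, loose on the table, 400 g: 170 mm outside, 164 mm inside diameter, 40 mm high, floor 3 mm thick; origin at the centre of its underside, z up. Five stamps stand in it, sliding freely: one in the middle, three side by side in their places along the wall, and one at the wall adrift in the remaining gap. Handles stand well above the wall
- tin_floor (a point): centre of the tin's inner floor, z up. Seven stamps fit flat on it only as one in the middle and six round it, 60 degrees apart, centres about 54 mm from the tin's axis, with some 2 mm of play on each side; a ring stamp touches the wall when its centre is 56 mm from the axis
- rack: slanted two-tier wire drying rack, steel, fixed to the table, 300 mm wide, 265 mm high. Origin on the table under the row of stamps; x from its low open front (robot side) to its back, y along the tiers. Tiers climb to the back at 35 degrees, each with an 11 mm lip in front; posts at the back. Two stamps stand on the lower tier against its lip, handles leaning to the front (-x) by 35 degrees
- upper_edge (a point): middle of the front edge of the rack's upper tier (18 mm in front of the rack's origin, 192 mm up; the edge runs along y over the rack's whole width; its lip goes 9 mm higher and 11 mm farther forward). It overhangs the two stamps: a gripper pointing straight down on the handles strikes it; one leaning with them has 70 mm between handle axis and edge
- stamp_a_mid (a point): cookie stamp, one of seven alike, about 85 g: aluminium disc 52 mm across, 12 mm thick, face down, lower rim bevelled 3 mm, with a wooden handle; 68 mm tall in all. Straight part of the handle 22 mm thick, 29 to 62 mm above the face. Point: its centre, 34 mm above the face; z along the handle to its end. Starts on the rack's lower tier, leaning with it
- stamp_b_mid (a point): cookie stamp, one of seven alike, about 85 g: aluminium disc 52 mm across, 12 mm thick, face down, lower rim bevelled 3 mm, with a wooden handle; 68 mm tall in all. Straight part of the handle 22 mm thick, 29 to 62 mm above the face. Point: its centre, 34 mm above the face; z along the handle to its end. Starts on the rack's lower tier, leaning with it
- stamp_c_mid (a point): cookie stamp, one of seven alike, about 85 g: aluminium disc 52 mm across, 12 mm thick, face down, lower rim bevelled 3 mm, with a wooden handle; 68 mm tall in all. Straight part of the handle 22 mm thick, 29 to 62 mm above the face. Point: its centre, 34 mm above the face; z along the handle to its end. Starts in the tin, handle up
- stamp_d_mid (a point): cookie stamp, one of seven alike, about 85 g: aluminium disc 52 mm across, 12 mm thick, face down, lower rim bevelled 3 mm, with a wooden handle; 68 mm tall in all. Straight part of the handle 22 mm thick, 29 to 62 mm above the face. Point: its centre, 34 mm above the face; z along the handle to its end. Starts in the tin, handle up
- stamp_e_mid (a point): cookie stamp, one of seven alike, about 85 g: aluminium disc 52 mm across, 12 mm thick, face down, lower rim bevelled 3 mm, with a wooden handle; 68 mm tall in all. Straight part of the handle 22 mm thick, 29 to 62 mm above the face. Point: its centre, 34 mm above the face; z along the handle to its end. Starts in the tin, handle up
- stamp_f_mid (a point): cookie stamp, one of seven alike, about 85 g: aluminium disc 52 mm across, 12 mm thick, face down, lower rim bevelled 3 mm, with a wooden handle; 68 mm tall in all. Straight part of the handle 22 mm thick, 29 to 62 mm above the face. Point: its centre, 34 mm above the face; z along the handle to its end. Starts in the tin, handle up
- stamp_g_mid (a point): cookie stamp, one of seven alike, about 85 g: aluminium disc 52 mm across, 12 mm thick, face down, lower rim bevelled 3 mm, with a wooden handle; 68 mm tall in all. Straight part of the handle 22 mm thick, 29 to 62 mm above the face. Point: its centre, 34 mm above the face; z along the handle to its end. Starts in the tin, handle up
- lid: bystander: the tin's round red lid lying on the table, 176 mm across, 20 mm high; origin at the centre of its underside
- mould: bystander: white plastic mooncake press with grey plunger, standing, 66 mm across, 116 mm high; origin at the centre of its underside
- giftbox: bystander: red carton gift box with a strap handle, 90 x 130 mm, 95 mm high (140 mm with the strap); origin at the centre of its underside
Things that resemble listed ones, but are neither listed nor needed, are in the scene too. Leave any red look-alike of the part that bears stamp_b_mid alone.

How it is judged:
By the outcome, as a careful person would: the job done as asked, in the order asked, and still so for the second after the job is handed in, with the robot touching nothing.
It also fails if it takes over 72 s, if anything falls off the work surface, if the arm or the gripper's body presses on something with over 40 N, if the wrist force passes 120 N, or if a joint passes its speed limit or range.

## Working session

There is one attempt and no reset: what is moved stays moved. The work goes in short steps, each a Python script; the robot and the scene stay as the last script left them, time stands still between calls to the robot, and variables do not carry over. Pictures are saved under pics/ and viewed, at most 12 in all, crops included, and the job is handed in when it is done.

```bash
ls; mkdir -p pics; cat > h.py <<'E'
import numpy as np, cv2
from plant import manip, optics, order
from scipy.spatial.transform import Rotation as R
def cloud(s, T=None):
    d=s["range_z"]; h,w=d.shape
    vv,uu=np.mgrid[0:h,0:w]
    p=cv2.undistortPoints(np.stack([uu,vv],-1).reshape(-1,1,2).astype(np.float32),np.array(s["camera_matrix"]),np.array(s["dist"])).reshape(h,w,2)
    T=np.array(s["extrinsics"] if T is None else T)
    P=np.dstack([p[...,0]*d,p[...,1]*d,d])
    W=P@T[:3,:3].T+T[:3,3]
    W[d<=0]=np.nan
    return W
def wrist():
    o=manip.observe(); s=optics.snapshot("wrist")
    T=np.eye(4); T[:3,:3]=R.from_euler('xyz',o["orientation"],degrees=True).as_matrix(); T[:3,3]=o["tool_pos"]
    return s, T@np.array(s["T_tool_cam"])
def save(s,n): cv2.imwrite(f"pics/{n}.png",s["img"][...,::-1])
E
python3 - <<'E'
from h import *
import pickle
D={}
for n in("scene","top"):
    s=optics.snapshot(n); save(s,n+"0"); D[n]=s; print(n,np.round(s["extrinsics"],3).tolist(), (s["range_z"]>0).mean())
pickle.dump(D,open("s0.pkl","wb"))
o=manip.observe();print(o)
E
```

```text
pics
scene [[0.043, 0.757, -0.651, 1.565], [0.999, -0.044, 0.015, -0.045], [-0.018, -0.651, -0.759, 1.288], [0.0, 0.0, 0.0, 1.0]] 0.9961224489795918
top [[-0.001, -0.996, 0.092, 0.453], [-1.0, 0.0, -0.01, 0.007], [0.01, -0.092, -0.996, 1.588], [0.0, 0.0, 0.0, 1.0]] 0.9961224489795918
{'clock': 0.1, 'joint_positions': array([-6.94592590e+01,  2.16587457e+01,  4.57009805e+00,  7.30197682e+01,
        4.77005720e-04,  8.36778844e+01]), 'qvel': array([ 0.03738692, -0.18639239,  0.11895943,  0.00723631, -0.01233829,
        0.06033666]), 'joint_torque': array([ 1.29154312e-03, -4.64693284e+01,  2.70583034e+01,  1.19585992e-02,
       -1.31807569e-04,  4.39096823e-06]), 'tool_pos': array([ 0.25960514, -0.51242939,  0.25244067]), 'orientation': array([-1.79892296e+02, -1.24126335e-02,  2.68628445e+01]), 'force': array([0.46432769, 0.07614834, 0.9784134 ]), 'wrist_torque': array([-0.01441918, -0.0070168 , -0.01907761]), 'grasp_force': 0.0, 'grip_width': 0.08558708851286023}
```

View pics/scene0.png

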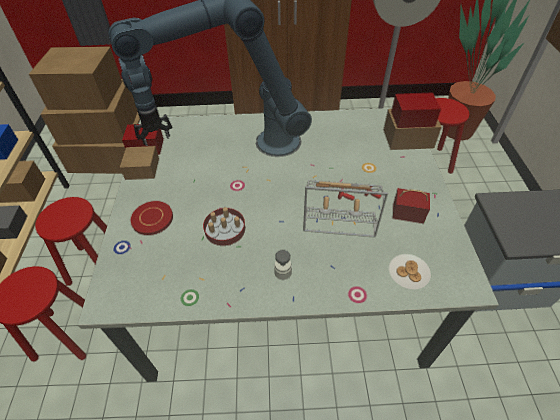

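View pics/top0.png

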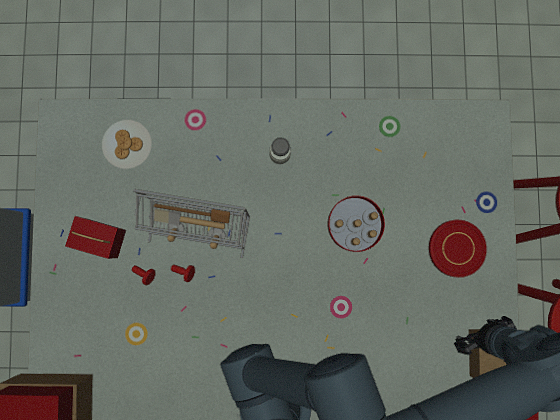

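The pictures show the tin at top (356,223), with five handles at (339,223), (358,225), (373,216), (371,234) and (355,241). The rack is at about (190,220), with its two stamp handles at (171,238) and (214,246). The red look-alike stamps lie in front of the rack at (143,275) and (182,272).

```bash
python3 - <<'E'
from h import *
import pickle
D=pickle.load(open("s0.pkl","rb"))
for n in D:
    s=D[n]; W=cloud(s); z=W[...,2]
    hsv=cv2.cvtColor(s["img"],cv2.COLOR_RGB2HSV)
    W0=W[...,0];W1=W[...,1]
    if n=="top":
        box=(slice(185,262),slice(318,395))
    else: box=(slice(195,250),slice(195,255))
    m=np.zeros(z.shape,bool); m[box]=True
    print(n,"table z",np.nanmedian(z[m&(z<.02)]))
    wood=(hsv[...,0]>8)&(hsv[...,0]<25)&(hsv[...,1]>70)&m
    k,l,st,c=cv2.connectedComponentsWithStats(wood.astype(np.uint8))
    for i in range(1,k):
        if st[i,4]>8:
            q=(l==i)&(z>.05); print(c[i].round(1),st[i,4],np.nanmean(W[q],0).round(4) if q.any() else None, np.nanmax(z[q]) if q.any() else None)
    red=((hsv[...,0]>170)|(hsv[...,0]<5))&(hsv[...,1]>120)&m&(z>.034)&(z<.046)
    P=W[red][:,:2]; A=np.c_[2*P,np.ones(len(P))]; x=np.linalg.lstsq(A,(P**2).sum(1),rcond=None)[0]; print("tin",x[:2],np.sqrt(x[2]+x[0]**2+x[1]**2),len(P))
    # rack
    m[:]=False
    if n=="top": m[180:262,128:255]=True
    else: m[175:240,295:390]=True
    wood=(hsv[...,0]>8)&(hsv[...,0]<25)&(hsv[...,1]>70)&m
    k,l,st,c=cv2.connectedComponentsWithStats(wood.astype(np.uint8))
    for i in range(1,k):
        if st[i,4]>8:
            q=(l==i); print("rack",c[i].round(1),st[i,4],np.nanmedian(W[q],0).round(4), np.nanmax(z[q]))
    q=m&(z>.18); P=W[q]; print("upper", len(P), P.min(0),P.max(0)); 
    r=cv2.minAreaRect((P[:,:2]*1000).astype(np.float32)); print(r, cv2.boxPoints(r).round().tolist())
    print("highest", P[:,2].max())
im=cv2.resize(D["top"]["img"][175:265,120:260],None,fx=5,fy=5,interpolation=cv2.INTER_CUBIC); cv2.imwrite("pics/c1.png",im[...,::-1])
E
```

```text
scene table z -0.0007461927561573933
[224.2 216.6] 87 [ 0.5337 -0.2391  0.0629] 0.07291234562517701
[211.9 221.2] 89 [ 0.5541 -0.2883  0.0623] 0.07353913514196875
[236.5 220.8] 42 [ 0.5596 -0.189   0.064 ] 0.07160489517238067
tin [ 0.55670864 -0.24290931] 0.0833052784942181 61
rack [339.7 185.3] 198 [0.5696 0.2049 0.2461] 0.26104734424268994
rack [325.7 202.2] 53 [0.5049 0.1778 0.0852] 0.1022977763033277
rack [356.3 204.5] 58 [0.5236 0.2992 0.0816] 0.10039100698141645
upper 710 [0.4819367  0.07937841 0.18242274] [0.63555777 0.38260484 0.26485331]
((558.3718872070312, 232.90110778808594), (296.12908935546875, 109.70542907714844), 80.84371948242188) [[481.0, 95.0], [589.0, 78.0], [636.0, 370.0], [528.0, 388.0]]
highest 0.26485330875320234
top table z 0.0015130416418220882
[373.  215.5] 52 [ 0.5723 -0.2915  0.0678] 0.07519417209565393
[338.8 223. ] 43 [ 0.5492 -0.1889  0.0687] 0.07704212557946533
[357.  222.8] 46 [ 0.5501 -0.2433  0.0686] 0.07620967579615967
[372.  233.3] 51 [ 0.5193 -0.2873  0.0685] 0.07681079033601179
[355.3 241.2] 46 [ 0.496  -0.2374  0.0683] 0.07634070745466315
tin [ 0.55064278 -0.24414633] 0.08303815193501457 129
rack [202.1 216.5] 671 [0.5536 0.1793 0.246 ] 0.2636837344671219
rack [174.4 229. ] 9 [0.5316 0.2938 0.0702] 0.1932472404230552
rack [170.8 237.8] 35 [0.5045 0.2987 0.0978] 0.11059589857678587
rack [216.2 236.1] 10 [0.511  0.1704 0.0683] 0.1895527750114434
rack [213.  244.8] 37 [0.4844 0.1776 0.0973] 0.10316026745675133
upper 2566 [0.4795409  0.07709016 0.18172397] [0.62574912 0.37740481 0.26961429]
((552.8538208007812, 229.77854919433594), (294.0893859863281, 102.72708892822266), 80.56986999511719) [[478.0, 93.0], [579.0, 76.0], [628.0, 366.0], [526.0, 383.0]]
highest 0.2696142851742036
```

View pics/c1.png

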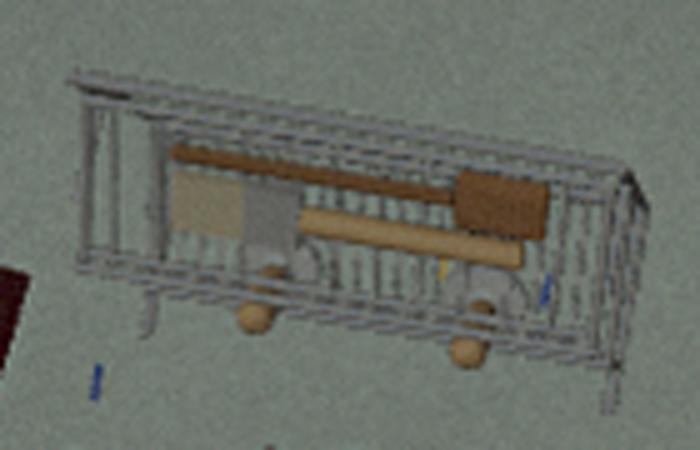

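```bash
cat >> h.py <<'E'
def fitc(P):
    A=np.c_[2*P,np.ones(len(P))]; x=np.linalg.lstsq(A,(P**2).sum(1),rcond=None)[0]
    return x[:2],np.sqrt(x[2]+x[0]**2+x[1]**2)
def intin(n):
    s,T=wrist(); save(s,n); W=cloud(s,T); z=W[...,2]
    hsv=cv2.cvtColor(s["img"],cv2.COLOR_RGB2HSV)
    near=np.hypot(W[...,0]-.551,W[...,1]+.244)<.1
    red=((hsv[...,0]>170)|(hsv[...,0]<5))&(hsv[...,1]>120)&near&(z>.036)&(z<.046)
    P=W[red][:,:2]; c,r=fitc(P)
    for _ in range(3):
        k=np.abs(np.hypot(*(P-c).T)-r)<.004; P=P[k]; c,r=fitc(P)
    print("tin",c.round(4),r.round(4),len(P))
    # handle tops: everything high inside the tin
    q=near&(z>.060)&(z<.085); k,l,st,_=cv2.connectedComponentsWithStats(q.astype(np.uint8))
    for i in range(1,k):
        if st[i,4]>60:
            Q=W[l==i]; h,hr=cv2.minEnclosingCircle((Q[:,:2]*1000).astype(np.float32)); mm=Q[:,:2].mean(0); d=mm-c
            print("handle",mm.round(4),"r",hr.__round__(1),"zmax",np.percentile(Q[:,2],98).round(4),"pol",(np.hypot(*d)*1e3).round(1),np.degrees(np.arctan2(d[1],d[0])).round(1))
    return c
E
python3 - <<'E'
from h import *
s=optics.snapshot("wrist"); print(np.round(s["T_tool_cam"],3).tolist(), s["camera_matrix"])
Y=R.from_euler('z',-9.4,degrees=True).as_matrix()
manip.move_ptp([.5,-.244,.30],[180,0,0]); o=manip.observe(); print(o["joint_positions"].round(1),o["clock"])
# reachability
a=np.radians(35); zt=Y@np.array([np.sin(a),0,-np.cos(a)])
for sg in(1,-1):
    yt=Y@np.array([0,sg,0]); M=np.c_[np.cross(yt,zt),yt,zt]
    e=R.from_matrix(M).as_euler('xyz',degrees=True); print(e)
    for p in([.5316,.2938,.07],[.511,.1704,.07]):
        for back in(0,.06,.12,.18): 
            j=manip.inverse_kinematics(list(np.array(p)-back*zt),list(e)); print(None if j is None else np.round(j,1))
intin("tin1")
E
```

```text
[[0.001, -0.96, -0.281, 0.072], [1.0, 0.001, -0.0, 0.001], [0.0, -0.281, 0.96, -0.121], [0.0, 0.0, 0.0, 1.0]] [[350.80294104   0.         281.54314188]
 [  0.         350.80294104 215.81994501]
 [  0.           0.           1.        ]]
[-32.6  19.1   7.8  78.7  -0.  147.4] 1.5083
[180.   35.  170.6]
[ 33.6  19.9 -40.7   2.3 -23.   37.4]
[ 36.5  13.3 -40.   10.7 -24.3  40.2]
[ 39.7   7.5 -38.   19.8 -25.7  43.4]
[ 43.3   2.6 -34.9  29.5 -27.1  47. ]
[ 20.5  11.9 -54.5  -7.6 -16.6  25.2]
[ 23.2   3.2 -53.8   2.4 -18.   27.6]
[ 26.3  -4.6 -51.6  13.3 -19.5  30.5]
[ 29.9 -11.1 -48.1  24.5 -21.3  33.8]
[180.  -35.   -9.4]
[  33.6   19.9  -40.7    2.3  -23.  -142.6]
[  36.5   13.3  -40.    10.7  -24.3 -139.8]
[  39.7    7.5  -38.    19.8  -25.7 -136.6]
[  43.3    2.6  -34.9   29.5  -27.1 -133. ]
[  20.5   11.9  -54.5   -7.6  -16.6 -154.8]
[  23.2    3.2  -53.8    2.4  -18.  -152.4]
[  26.3   -4.6  -51.6   13.3  -19.5 -149.5]
[  29.9  -11.1  -48.1   24.5  -21.3 -146.2]
tin [ 0.5526 -0.2451] 0.0826 1354
handle [ 0.5744 -0.2933] r 11.2 zmax 0.0724 pol 53.0 -65.6
handle [ 0.553  -0.2451] r 10.8 zmax 0.0728 pol 0.4 0.7
handle [ 0.5517 -0.1915] r 11.2 zmax 0.0728 pol 53.5 90.9
handle [ 0.5223 -0.2886] r 11.1 zmax 0.0725 pol 53.0 -124.8
handle [ 0.4998 -0.2397] r 11.0 zmax 0.0724 pol 53.0 174.2
```

View pics/tin1.png

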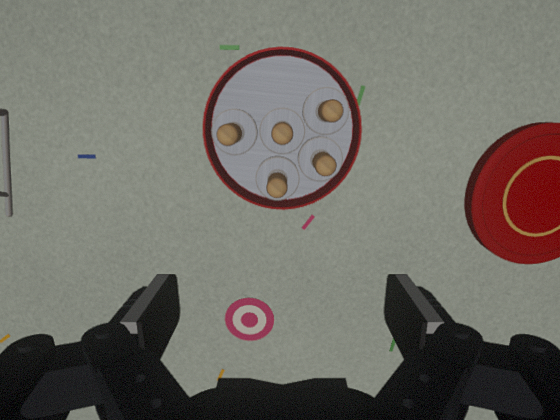

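The wrist view shows the tin at (282,128). The adrift stamp is at (229,134), the centre one at (282,133), and the free space is upper left. In polar terms the three seated stamps are at -65.6, -124.8 and 174.2°, so the adrift one has to go from 91° to 114°.

```bash
cat >> h.py <<'E'
def pol(c,phi,r=.054): return np.array([c[0]+r*np.cos(np.radians(phi)),c[1]+r*np.sin(np.radians(phi))])
E
python3 - <<'E'
from h import *
c=np.array([.5526,-.2451]); p=pol(c,90.9,.0538); q=pol(c,114.5,.0545); m=pol(c,102.7,.053)
manip.set_gripper(.05,30)
manip.move_ptp([*p,.16],[180,0,90.9])
print(manip.servo_line([*p,.054],rate=.1,threshold=8), manip.observe()["force"].round(1))
manip.set_gripper(.0,30); o=manip.observe(); print(o["grip_width"],o["grasp_force"],o["tool_pos"].round(4))
manip.servo_line([*p,.057],rate=.03)
manip.servo_line([*m,.057],[180,0,102.7],rate=.05)
manip.servo_line([*q,.057],[180,0,114.5],rate=.05)
print(manip.servo_line([*q,.0535],rate=.02,threshold=4), manip.observe()["tool_pos"].round(4), manip.observe()["force"].round(1))
manip.set_gripper(.042)
manip.servo_line([*q,.16],rate=.15)
manip.move_ptp([.5,-.244,.30],[180,0,0])
intin("tin2"); print(manip.observe()["clock"])
E
```

```text
False [ 0.1  0.8 -0.2]
0.02101055029186059 30.75652778148651 [ 0.5521 -0.1915  0.0546]
True [ 0.5308 -0.1959  0.0544] [0.7 0.1 4. ]
tin [ 0.5526 -0.2451] 0.0826 1352
handle [ 0.5745 -0.2933] r 11.1 zmax 0.0728 pol 52.9 -65.6
handle [ 0.5531 -0.245 ] r 10.7 zmax 0.0729 pol 0.4 5.5
handle [ 0.5321 -0.1961] r 11.0 zmax 0.0725 pol 53.1 112.8
handle [ 0.5224 -0.2886] r 11.0 zmax 0.0723 pol 53.1 -124.8
handle [ 0.4998 -0.2398] r 11.1 zmax 0.0725 pol 53.1 174.3
9.0
```

```bash
cat >> h.py <<'E'
YAW=-9.4
def lean(yaw=YAW):
    Y=R.from_euler('z',yaw,degrees=True).as_matrix(); a=np.radians(35)
    z=Y@np.array([np.sin(a),0,-np.cos(a)]); y=Y@np.array([0,1,0]); x=np.cross(y,z)
    M=np.c_[x,y,z]; return M,R.from_matrix(M).as_euler('xyz',degrees=True)
def lookstamp(mid,n):
    M,_=lean(); s,T=wrist(); save(s,n); W=cloud(s,T)
    hsv=cv2.cvtColor(s["img"],cv2.COLOR_RGB2HSV)
    L=(W-mid)@M   # tool-like axes, z toward the face
    wood=(hsv[...,0]>8)&(hsv[...,0]<25)&(hsv[...,1]>70)&(np.abs(L[...,1])<.035)&(np.abs(L[...,0])<.04)&(np.abs(L[...,2])<.05)
    k,l,st,c=cv2.connectedComponentsWithStats(wood.astype(np.uint8)); i=1+np.argmax(st[1:,4])
    Q=L[l==i]*1000; vs,us=np.nonzero(l==i)
    print(n,"px",c[i].round(),len(Q),"pcts x",np.percentile(Q[:,0],[2,50,98]).round(1),"y",np.percentile(Q[:,1],[2,50,98]).round(1),"z",np.percentile(Q[:,2],[1,50,99]).round(1))
    for lo in(-35,-25,-15,-5): 
        b=Q[(Q[:,2]>lo)&(Q[:,2]<lo+10)]
        if len(b)>20: print("  z",lo,"y",np.percentile(b[:,1],[3,97]).round(1),"x",np.percentile(b[:,0],[3,97]).round(1))
E
python3 - <<'E'
from h import *
M,e=lean(); m1=np.array([.520,.296,.075]); m2=np.array([.500,.175,.075])
manip.set_gripper(.05)
manip.move_ptp([.42,.0,.34],[180,20,170.6])
manip.move_ptp(list(m2-M[:,2]*.13),list(e)); lookstamp(m2,"r2")
manip.servo_line(list(m1-M[:,2]*.13),rate=.25); lookstamp(m1,"r1")
print(manip.observe()["clock"])
E
```

```text
r2 px [282. 212.] 1021 pcts x [-6.5  6.2 12.8] y [-8.9  0.4  9.9] z [-30.4 -27.3   4.2]
  z -35 y [-8.2  9.1] x [-6.1 11. ]
  z -25 y [-9.6 10.5] x [-6.8 12.9]
  z -15 y [-8.3  9.6] x [ 7.7 12.9]
  z -5 y [-8.3  9.4] x [ 7.3 13. ]
r1 px [287. 214.] 1029 pcts x [-6.5  6.1 12.7] y [-7.   2.4 12. ] z [-30.3 -27.1   4.3]
  z -35 y [-6.1 11.1] x [-6.1 10.8]
  z -25 y [-7.4 12.5] x [-6.8 12.7]
  z -15 y [-6.6 11.2] x [ 7.5 12.8]
  z -5 y [-6.6 11.4] x [ 7.1 12.9]
13.1417
```

View pics/r1.png

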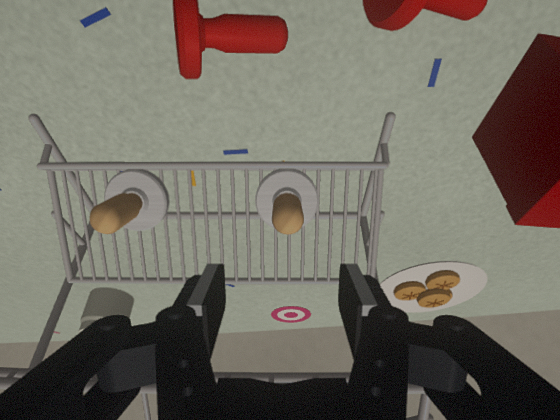

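The picture shows this stamp's handle at (287,214), the other at (130,210), and the lip running level at row 163, so the yaw is right. Next I pick up this stamp.

```bash
cat >> h.py <<'E'
def pick(mid,off):
    M,e=lean(); a=mid+M@np.array(off)/1000     # mid corrected in tool axes
    manip.set_gripper(.05,30)
    manip.servo_line(list(a-M[:,2]*.12),list(e),rate=.2)
    print("hit",manip.servo_line(list(a-M[:,2]*.017),rate=.1,threshold=8),manip.observe()["force"].round(1))
    manip.set_gripper(0,30); o=manip.observe(); print("w",o["grip_width"],o["grasp_force"],o["force"].round(1))
    manip.servo_line(list(a-M[:,2]*.04),rate=.06)
    manip.servo_line(list(a-M[:,2]*.15),rate=.2)
    print(manip.observe()["grip_width"],manip.observe()["clock"])
def totin(c,phi,yaw,z=.13,r=.054):
    manip.move_ptp([.42,.0,.32],[180,20,170.6])
    manip.move_ptp([*pol(c,phi,r),z],[180,0,yaw])
E
python3 - <<'E'
from h import *
m1=np.array([.520,.296,.075])
pick(m1,[2.3,2.4,3.6])
totin([.5526,-.2451],53.6,233.6)
s,T=wrist(); save(s,"held1"); print(manip.observe()["clock"])
E
```

```text
hit False [-0.2 -0.3  0.2]
w 0.021449933252623524 29.203482270240784 [-4.9  0.2  4.9]
0.020965499838132257 16.3833
18.9583
```

View pics/held1.png

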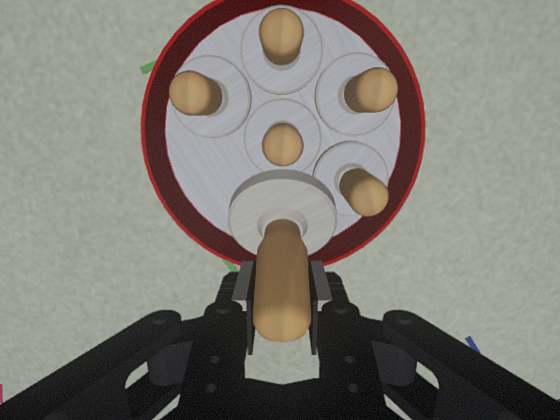

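The held stamp hangs straight between the pads, with its disc at (282,212). It is over the gap between the stamps at (210,95) and (350,178). Lowering it now.

```bash
cat >> h.py <<'E'
def lower(c,phi,r=.054):
    q=pol(c,phi,r)
    manip.servo_line([*q,.08],rate=.12)
    hit=manip.servo_line([*q,.049],rate=.03,threshold=4); o=manip.observe(); print("contact",hit,o["tool_pos"].round(4),o["force"].round(1))
    return o["tool_pos"][2]
def release(c,phi,r=.054):
    manip.set_gripper(.042); p=manip.observe()["tool_pos"]
    manip.servo_line([p[0],p[1],.15],rate=.15)
E
python3 - <<'E'
from h import *
c=np.array([.5526,-.2451])
z=lower(c,53.6)
if z<.0575:
    release(c,53.6); manip.move_ptp([.5,-.244,.30],[180,0,180]) ; manip.move_ptp([.60,-.244,.30],[180,0,180]); intin("tin3")
print(manip.observe()["clock"])
E
```

```text
contact True [ 0.5846 -0.2006  0.0643] [ 0.7  0.9 -1.3]
20.125
```

```bash
python3 - <<'E'
from h import *
o=manip.observe(); print(o["force"],o["wrist_torque"],o["tool_pos"])
c=intin("low1")
E
```

```text
[ 0.71704599  0.93445199 -1.28438635] [ 0.26442105 -0.13635245 -0.0245337 ] [ 0.58455284 -0.2006247   0.06426954]
tin [ 0.5523 -0.2452] 0.0825 7715
handle [ 0.5254 -0.2832] r 10.1 zmax 0.0712 pol 46.7 -125.3
handle [ 0.5002 -0.2408] r 11.3 zmax 0.0724 pol 52.3 175.3
handle [ 0.5728 -0.2924] r 11.4 zmax 0.0724 pol 51.5 -66.5
handle [ 0.5432 -0.2567] r 11.9 zmax 0.0762 pol 14.7 -128.1
handle [ 0.5561 -0.2403] r 16.2 zmax 0.065 pol 6.2 51.7
handle [ 0.5314 -0.1984] r 11.3 zmax 0.0723 pol 51.2 114.1
handle [ 0.5806 -0.2072] r 24.4 zmax 0.0828 pol 47.4 53.3
```

View pics/low1.png

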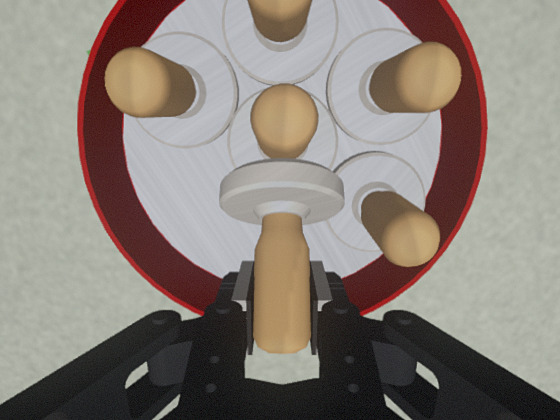

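The lowered stamp has tilted in the fingers: its disc at (282,190) looks nearly edge-on and has swung toward the middle handle. I'll raise it and measure the tilt.

```bash
cat >> h.py <<'E'
def heldtilt(n):
    s,T=wrist(); save(s,n); W=cloud(s,np.array(s["T_tool_cam"])) # tool frame
    hsv=cv2.cvtColor(s["img"],cv2.COLOR_RGB2HSV)
    wood=(hsv[...,0]>8)&(hsv[...,0]<25)&(hsv[...,1]>70)&(np.abs(W[...,1])<.014)&(np.abs(W[...,0])<.03)&(W[...,2]<.03)&(W[...,2]>-.03)
    Q=W[wood]*1000
    for lo in range(-26,30,6):
        b=Q[(Q[:,2]>lo)&(Q[:,2]<=lo+6)]
        if len(b)>15: print("z",lo+3,"n",len(b),"xmax",np.percentile(b[:,0],95).round(1),"ymid",np.percentile(b[:,1],[3,97]).mean().round(1))
    g=(hsv[...,1]<50)&(np.abs(W[...,1])<.03)&(np.abs(W[...,0])<.045)&(W[...,2]>.015)&(W[...,2]<.075)
    Q=W[g]*1000; print("disc n",len(Q),Q.mean(0).round(1),np.percentile(Q,[2,98],0).round(1).tolist())
    return Q
E
python3 - <<'E'
from h import *
p=manip.observe()["tool_pos"]; manip.servo_line([p[0],p[1],.15],rate=.15)
Q=heldtilt("held2"); print(manip.observe()["force"].round(2),manip.observe()["clock"])
E
```

```text
z -23 n 40 xmax 11.9 ymid 0.1
z -17 n 1325 xmax 2.3 ymid -0.5
z -11 n 1853 xmax 10.5 ymid -0.6
z -5 n 1696 xmax 18.7 ymid -0.5
z 1 n 1386 xmax 25.9 ymid -0.7
z 7 n 738 xmax 29.5 ymid -0.7
z 13 n 96 xmax 29.8 ymid -0.7
disc n 1198 [29.5 -0.9 22.5] [[10.7, -25.5, 15.2], [41.1, 23.9, 35.7]]
[-1.23  0.48 -0.78] 20.9417
```

View pics/held2.png

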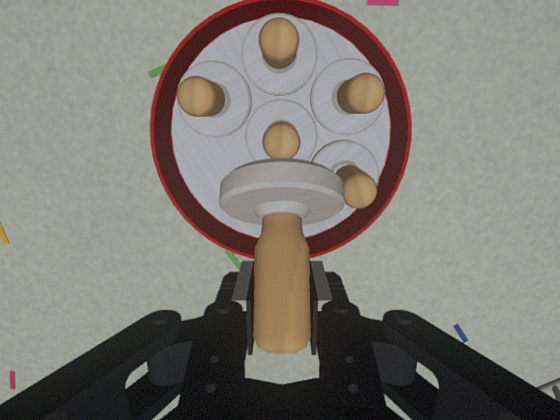

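```bash
python3 - <<'E'
from h import *
manip.set_gripper(0,20)
print("20N");heldtilt("h3")
P=[.55,-.24,.22]
for yaw in(-10,-25):
    for L in(-35,-50):
        j=manip.inverse_kinematics(P,[180,L,yaw]); print(yaw,L,None if j is None else np.round(j,1))
manip.move_ptp(P,[180,-35,-10])
heldtilt("h4"); o=manip.observe(); print(o["clock"],o["joint_positions"].round(1))
E
```

```text
20N
z -23 n 40 xmax 12.0 ymid -0.1
z -17 n 1329 xmax 2.5 ymid -0.5
z -11 n 1844 xmax 10.3 ymid -0.5
z -5 n 1703 xmax 18.7 ymid -0.6
z 1 n 1375 xmax 25.8 ymid -0.7
z 7 n 727 xmax 29.5 ymid -0.7
z 13 n 109 xmax 29.7 ymid -0.7
disc n 1210 [29.4 -0.7 22.5] [[10.7, -25.4, 15.1], [41.6, 23.8, 35.7]]
-10 -35 [-36.9   2.1 -36.7  19.2  15.  157.4]
-10 -50 [-40.6  -1.3 -52.9  -7.3  23.  159.2]
-25 -35 [-31.4   1.  -38.5  15.7   3.7 174.7]
-25 -50 [-32.4  -2.4 -55.4 -12.7   5.6 175.3]
z -23 n 20 xmax 12.2 ymid 0.1
z -17 n 1155 xmax 2.6 ymid 0.5
z -11 n 1868 xmax 10.5 ymid 0.1
z -5 n 1698 xmax 19.2 ymid 0.2
z 1 n 1424 xmax 26.5 ymid 0.2
z 7 n 672 xmax 29.6 ymid 0.1
z 13 n 99 xmax 29.8 ymid 0.2
disc n 1273 [30.5  0.  22.5] [[11.7, -24.6, 15.2], [41.1, 24.7, 36.2]]
24.6833 [-36.9   2.1 -36.7  19.2  15.  157.4]
```

```bash
python3 - <<'E'
from h import *
c=[.5525,-.2451]
for phi in(0,24,40,53.5):
  for L in(40,30):
    for z in(.045,.13):
      q=pol(c,phi,.045); j=manip.inverse_kinematics([*q,z],[180,L,phi]); print(phi,L,z,None if j is None else np.round(j,1))
E
```

```text
0 40 0.045 None
0 40 0.13 None
0 30 0.045 [-22.9  66.2  49.1 100.9 -11.2 159.9]
0 30 0.13 [-22.9  66.2  61.5 113.3 -11.2 159.9]
24 40 0.045 [-15.9  68.8  49.6 103.6 -24.3 147.4]
24 40 0.13 [-15.9  67.6  59.5 114.7 -24.3 147.4]
24 30 0.045 [-17.9  57.6  31.3  87.  -19.5 142.1]
24 30 0.13 [-17.9  55.   38.7  96.9 -19.5 142.1]
40 40 0.045 [-12.5  59.   29.2  87.3 -30.7 135. ]
40 40 0.13 [-12.5  55.6  35.1  96.5 -30.7 135. ]
40 30 0.045 [-15.2  51.   18.2  75.4 -24.2 128.8]
40 30 0.13 [-15.2  47.6  24.4  85.1 -24.2 128.8]
53.5 40 0.045 [-10.2  51.3  13.9  73.  -35.2 122.8]
53.5 40 0.13 [-10.2  47.2  18.9  82.1 -35.2 122.8]
53.5 30 0.045 [-13.4  45.2   6.8  64.4 -27.4 116.3]
53.5 30 0.13 [-13.4  41.2  12.5  74.2 -27.4 116.3]
```

```bash
python3 - <<'E'
from h import *
c=np.array([.5525,-.2451]); phi=45.; L=40.; rim=.0275
M=R.from_euler('xyz',[180,L,phi],degrees=True).as_matrix(); zt=M[:,2]
out=np.array([np.cos(np.radians(phi)),np.sin(np.radians(phi)),0])
def tcp(b,dz=0):
    b=np.radians(b); r=rim+.020*np.cos(b)-.0395*np.sin(b); h=.003+.0395*np.cos(b)+.020*np.sin(b)+dz
    return list(np.array([*c,0])+out*r+np.array([0,0,h])-zt*.003)
manip.move_ptp(tcp(12.7,.10),[180,L,phi])
manip.servo_line(tcp(12.7,.015),rate=.12)
print(manip.servo_line(tcp(12.7,-.005),rate=.03,threshold=3), manip.observe()["tool_pos"]-tcp(12.7), manip.observe()["force"].round(1))
for b in(8,4,0): manip.servo_line(tcp(b,-.001),rate=.03)
print(manip.observe()["force"].round(1),manip.observe()["clock"])
s=wrist()[0]; save(s,"flat1")
s=optics.snapshot("scene"); im=s["img"][190:250,190:270]; cv2.imwrite("pics/flat1b.png",np.hstack([cv2.resize(wrist()[0]["img"],(400,300)),cv2.resize(im,(400,300),interpolation=2)])[...,::-1])
E
```

```text
True [ 0.00071808 -0.00026876  0.00900411] [0.2 0.7 5.2]
[-1.6  1.9 26.1] 28.1
```

View pics/flat1b.png

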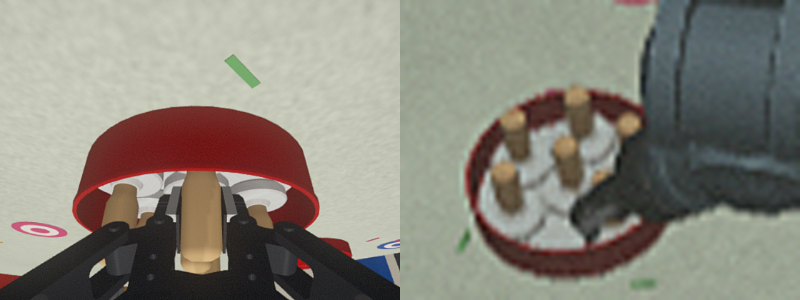

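The left half is the wrist view: the held handle at (200,215) stands nearly upright inside the wall. The right half shows the gripper over the gap. I'll release, back off and look.

```bash
python3 - <<'E'
from h import *
phi=45.; L=40.
zt=R.from_euler('xyz',[180,L,phi],degrees=True).as_matrix()[:,2]
p=manip.observe()["tool_pos"]
manip.servo_line(list(p+[0,0,.002]),rate=.03); print(manip.observe()["force"].round(1))
manip.set_gripper(.045)
p=manip.observe()["tool_pos"]
manip.servo_line(list(p-zt*.10),rate=.15)
manip.move_ptp([.5,-.244,.30],[180,0,0]); intin("tin4"); print(manip.observe()["clock"])
E
```

```text
[-2.5 -1.6  1.1]
tin [ 0.5527 -0.245 ] 0.0826 1368
handle [ 0.5939 -0.2076] r 11.3 zmax 0.0726 pol 55.6 42.2
handle [ 0.5746 -0.2932] r 11.1 zmax 0.0726 pol 53.0 -65.6
handle [ 0.5521 -0.2455] r 10.7 zmax 0.0726 pol 0.8 -135.3
handle [ 0.5321 -0.196 ] r 11.0 zmax 0.0726 pol 53.2 112.8
handle [ 0.5219 -0.2893] r 11.1 zmax 0.0725 pol 54.0 -124.7
handle [ 0.4999 -0.2396] r 11.0 zmax 0.0724 pol 53.0 174.2
30.85
```

View pics/tin4.png

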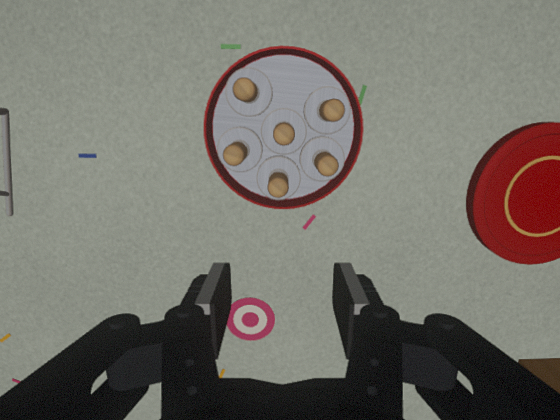

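The new stamp now stands flat at (245,90), which is 42° and 55.6 mm out. I'll move it along to 53.3°, then fetch the second one with a much firmer grip.

```bash
cat > h2.py <<'E'
from h import *
E
python3 - <<'E'
from h import *
c=np.array([.5527,-.245]); p=pol(c,42.2,.0555); q=pol(c,53.3,.0545)
manip.set_gripper(.046,60)
manip.move_ptp([*p,.13],[180,0,42.2])
print(manip.servo_line([*p,.054],rate=.12,threshold=8))
manip.set_gripper(0,60); print(manip.observe()["grip_width"])
manip.servo_line([*p,.0565],rate=.04)
manip.servo_line([*q,.0565],[180,0,53.3],rate=.04)
print(manip.servo_line([*q,.0535],rate=.02,threshold=4),manip.observe()["tool_pos"].round(4))
manip.set_gripper(.042); manip.servo_line([*q,.14],rate=.2)
print(manip.observe()["clock"])
m2=np.array([.500,.175,.075]); M,e=lean(); a=m2+M@np.array([2.3,.5,3.6])/1000
manip.set_gripper(.05,110)
manip.move_ptp([.42,.0,.32],[180,20,170.6])
manip.move_ptp(list(a-M[:,2]*.12),list(e))
print("hit",manip.servo_line(list(a-M[:,2]*.014),rate=.12,threshold=8))
manip.set_gripper(0,110); o=manip.observe(); print(o["grip_width"],o["grasp_force"],o["force"].round(1))
manip.servo_line(list(a-M[:,2]*.03),rate=.04)
heldtilt("p1")
manip.servo_line(list(a-M[:,2]*.14),rate=.12)
heldtilt("p2"); print(manip.observe()["clock"])
E
```

```text
False
0.020399443769781814
True [ 0.5857 -0.2016  0.0553]
34.7917
hit False
0.019663442814992278 107.04324960708618 [-4.7  0.1  7.2]
z -23 n 32 xmax 11.5 ymid 0.0
z -17 n 2318 xmax 9.1 ymid -0.1
z -11 n 660 xmax 11.0 ymid -0.2
z -5 n 411 xmax 11.1 ymid -0.1
z 1 n 356 xmax 11.2 ymid -0.3
z 7 n 315 xmax 11.1 ymid -0.1
z 13 n 272 xmax 11.2 ymid -0.2
z 19 n 188 xmax 11.1 ymid -0.1
z 25 n 17 xmax 10.1 ymid -0.4
z 31 n 35 xmax 8.7 ymid 0.1
disc n 6496 [16.3 -0.8 43. ] [[-1.5, -28.6, 18.8], [31.2, 26.4, 66.1]]
z -23 n 36 xmax 11.2 ymid -0.2
z -17 n 2337 xmax 9.0 ymid -0.1
z -11 n 664 xmax 11.0 ymid -0.1
z -5 n 414 xmax 11.1 ymid 0.0
z 1 n 360 xmax 11.1 ymid -0.2
z 7 n 304 xmax 11.1 ymid -0.1
z 13 n 288 xmax 11.1 ymid 0.1
z 19 n 182 xmax 11.1 ymid -0.3
z 25 n 20 xmax 10.3 ymid -0.3
z 31 n 28 xmax 8.6 ymid -0.8
disc n 4632 [12.7 -0.3 37.1] [[-1.8, -23.9, 17.3], [25.6, 23.4, 44.5]]
40.675
```

```bash
python3 - <<'E'
from h import *
c=np.array([.5527,-.245]); phi=-6.1
manip.servo_line([.42,.10,.30],[180,20,170.6],rate=.2)
manip.move_ptp([*pol(c,phi,.054),.14],[180,0,173.9])
heldtilt("p3")
z=lower(c,phi); print(z,manip.observe()["clock"])
if z<.0545:
    release(c,phi); manip.move_ptp([.5,-.244,.30],[180,0,0]); intin("tin5")
print(manip.observe()["clock"])
E
```

```text
z -23 n 24 xmax 11.6 ymid 0.4
z -17 n 2387 xmax 9.3 ymid -0.2
z -11 n 604 xmax 11.2 ymid -0.1
z -5 n 398 xmax 11.3 ymid -0.3
z 1 n 359 xmax 11.3 ymid -0.2
z 7 n 298 xmax 11.2 ymid -0.2
z 13 n 273 xmax 11.3 ymid -0.1
z 19 n 158 xmax 11.3 ymid -0.2
z 25 n 21 xmax 9.8 ymid 0.2
z 31 n 34 xmax 8.8 ymid -0.4
disc n 4606 [12.8 -0.4 36.7] [[-1.5, -23.9, 18.1], [25.8, 23.3, 44.2]]
contact True [ 0.606  -0.2506  0.0529] [-0.   0.1  4.4]
0.05288431390490463 44.6583
tin [ 0.5527 -0.245 ] 0.0826 1359
handle [ 0.6051 -0.2507] r 11.1 zmax 0.0726 pol 52.7 -6.2
handle [ 0.5858 -0.2023] r 11.2 zmax 0.0725 pol 53.9 52.2
handle [ 0.5745 -0.2932] r 11.1 zmax 0.0725 pol 52.9 -65.7
handle [ 0.552  -0.2455] r 11.0 zmax 0.0727 pol 0.9 -142.9
handle [ 0.5321 -0.1959] r 11.2 zmax 0.0726 pol 53.2 112.7
handle [ 0.5219 -0.2892] r 11.0 zmax 0.0726 pol 53.9 -124.8
handle [ 0.5    -0.2396] r 11.1 zmax 0.0724 pol 53.0 174.2
48.35
```

View pics/tin5.png

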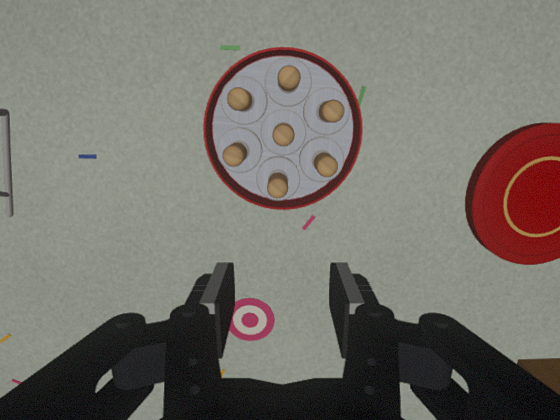

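All seven stamps stand flat in the tin: six round (282,133), with the new ones at (240,99) and (289,77).

```bash
python3 -c "
from h import *
print(order.sign_off(), manip.observe()['clock'])"
```

```text
the job is handed in; nothing more can be done
the job is handed in; nothing more can be done
```

The job is handed in at about 48 s of the 72 s allowed: all seven stamps stand flat in the tin, handles up, six round one, and I moved nothing but the stamps; the first rack stamp tilted in the grip and touched inside the tin, so I levelled it on the tin floor and reset it.

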